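Close a slab casting mould and gauge its gap

TASK

Make up the agarose slab mould in the casting nest with the blue posts: lay the blue U-shaped spacer (not the white one) flat on the glass plate with its open end at the front, towards the robot, then set the steel cover squarely on top of it without dropping it. Then take the taper gauge by its red handle and gently slide its steel leaf flat through the front opening, between the glass and the cover, until it drags snugly between the two without prising the cover up by as much as a millimetre, and finish while still holding the gauge there by its handle, so that a colleague can clamp the mould. Leave the other things on the bench where they are.

Things in the scene. Friction and masses are not known exactly. Their poses are not given: they have to be found in the camera images.
- casting_nest: fixed nest: aluminium base 98 x 92 x 8 mm, brass levelling screws (118 mm over all in y), four blue L-shaped corner posts; origin mid-underside, x from its front (gauge side) to its rear. The posts hold 70 (x) x 56 (y) mm plates, 1.2 mm spare per side; 32 mm high, sloping lead-ins to 38 mm above the bench. Open between posts: 44 mm in each long side (for fingers), 34 mm at front and rear
- back_plate: greenish glass plate 70 x 56 x 8 mm fixed in the bottom of the nest; origin at the middle of its underside, 8 mm above the bench; its upper face is 16 mm above the bench
- nest_mouth (a point): point at the middle of the front opening of the nest, 35 mm in front (-x of the nest) of its middle, 19 mm above the bench: mid-height of the gap the blue spacer makes
- spacer_blue_center (a point): centre of the loose blue U-shaped spacer, 70 (x) x 56 (y) x 6 mm, 40 g: two side rails 10 mm wide and a closed end 11 mm wide at its +x; open at its -x end, so that laid right way in the nest its x axis points along the nest's. Gripped across its 56 mm width; lies on the bench
- spacer_blue_mouth (a point): middle of the blue spacer's open end, 35 mm to its -x from the centre, at half thickness
- spacer_white_center (a point): centre of the loose white U-shaped spacer, same outline but 4 mm thick: not wanted
- cover_grip (a point): middle of the black bar grip of the loose steel cover; the grip is 44 (x) x 14 (y) x 24 mm and stands on top of the plate, its middle 36 mm above the cover's underside (48 mm high in all). Cover about 0.75 kg; it may face either way along x
- cover_center (a point): centre of the cover's steel plate, 68 (x) x 54 (y) x 24 mm, 12 mm above its underside; 34 mm above the bench when the cover lies on the blue spacer in the nest
- gauge_grip (a point): centre of the red handle of the taper gauge, 60 (x) x 16 (y) x 26 mm, 13 mm above its underside; it stands upright on the bench and the leaf points along its +x. About 90 g in all
- leaf_tip (a point): tip of the gauge's leaf, mid-thickness, 90 mm to +x of the handle's centre. Leaf 60 mm long, 18 mm wide; flat underside, 8 mm above the handle's underside; sloping upper face: 3 mm thick at the tip, 6 mm 36 mm from the tip, 8 mm at the handle. Springy up and down at its root (about 0.5 N per mm at the tip)
- marker: white marker pen with a black cap, 135 mm long, loose bystander; origin at the middle of its underside
- tweezers: steel tweezers, 116 mm long, loose bystander; origin at the middle of the underside
- red_pot: white specimen pot with a red lid, 39 mm wide, 49 mm high, loose bystander; origin under its middle
- dish: clear culture dish, 56 mm wide, 15 mm high, loose bystander; origin under its middle
- clamp: steel cross clamp, 64 x 67 x 22 mm, loose bystander; origin at the middle of its underside
Things that resemble listed ones, but are neither listed nor needed, are in the scene too. Of the things that look like the part that bears gauge_grip, take the one that is farthest to the robot's left at the start. What is shaped like the part that bears cover_grip but purple or yellow is not meant.

How it is judged:
On the way, in this order (a step that is already met when the one before it is completed fails the run):
1. the blue spacer lies flat on the glass plate in the nest, open end at the front, let go (distance between spacer_blue_mouth and nest_mouth below 0.004 m and z of spacer_blue_center in the frame of casting_nest below 0.0205 m and horizontal distance between spacer_blue_center and casting_nest below 0.004 m and contact force between the fingers and spacer_blue below 0.1 N), for 0.2 s.
2. the cover lies flat and square on the spacer in the nest, let go (horizontal distance between cover_center and casting_nest below 0.004 m and z of cover_center in the frame of casting_nest between 0.0325 and 0.0355 m and angle between cover_center's own z axis and vertical below 0.02 rad and contact force between the fingers and cover below 0.1 N), for 0.2 s.
At the end, for the whole second after the job is handed in: blue spacer and let-go cover in the nest within 4 mm of its middle, its front edge raised under 0.8 mm (tilt under 0.012 rad); the leaf 22 to 50 mm inside the mouth, nipped (over 1 N on the cover, 0.5 N on the glass), at rest, its handle held in the fingers clear of the bench (distance between spacer_blue_mouth and nest_mouth below 0.005 m and horizontal distance between each of spacer_blue_center, cover_center and casting_nest below 0.004 m and z of cover_center in the frame of casting_nest between 0.0325 and 0.0362 m and angle between cover_center's own z axis and vertical below 0.012 rad and contact force between the fingers and cover below 0.1 N and x of leaf_tip in the frame of nest_mouth between 0.022 and 0.05 m and contact force between leaf and cover above 1 N and contact force between leaf and back_plate above 0.5 N and contact force between the fingers and gauge above 2 N and height (world z) of gauge_grip above 0.016 m and linear speed of gauge below 0.01 m/s); the arm keeps its last pose, push and grip.
It fails at once if the cover is let go in the air (height (world z) of cover_center above 0.042 m and contact force between the fingers and cover below 0.05 N).
It fails at once if the gauge is forced: more than 20 N between leaf and cover (contact force between leaf and cover above 20 N).
It fails at once if a bystander is pushed aside by more than 25 mm (distance of any of marker, tweezers, red_pot, dish, clamp, spacer_white_center from where it was at the start of the episode above 0.025 m).
It also fails if it takes over 61 s, if anything falls off the work surface, if the arm or the gripper's body presses on something with over 40 N, if the wrist force passes 120 N, or if a joint passes its speed limit or range.

ROBOT

A 6-joint arm with a two-finger parallel gripper is mounted at the origin on a cart in front of the work surface, level with it; the furniture and walls round the work are solid. World frame = base frame: x ahead of the robot, y to its left, z up, the work surface at z = 0. Lengths are in m, angles in rad, forces in N, time in s.
With the tool pointing down it reaches from about 0.3 to 0.775 m from the base axis. Payload 14.6 kg.
Tool frame: the origin (TCP) lies midway between the tips of the shut fingers; the grasp point (between the pads) lies 19 mm behind it (env.hold_point_z is the distance from the TCP to the grasp point, in m); z points along the fingers, y is the direction in which the jaws open and shut (so a half turn about z gives the same grasp; the last joint's range is limited). The gripper opens to 85 mm and grips with 20 to 120 N. Pads are 22 mm wide; open, the fingers measure 114 mm over their backs; the gripper's body (76 mm by 85 mm) begins 54 mm behind the grasp point. The pads swing forward as they close: fully open they stand 13 mm farther back than shut.
Start: joints at [-1.343, 0.3, 1.521, -0, 1.321, -0.067], TCP at [0.16, -0.526, 0.231] pointing down, gripper open.
Joint ranges: [-3.03, 3.03], [-0.79, 2.21], [0.23, 2.52], [-1.04, 4.18], [0, 3.07], [-2.55, 2.55]. Speed limits (rad/s): [2.22, 2.22, 2.57, 3.14, 3.14, 3.14].

INTERFACE

Orientations are given as a rotation vector (axis times angle).
In Python, from cell import env, cams, ticket gives the robot as it stands. Calls block until the motion is done:
- env.move_to(position, orientation): joint-space move of the TCP to a pose.
- env.move_linear(position, v=0.15, orientation=None): straight line of the TCP; orientation=None keeps the orientation; v is the mean speed in m/s.
- env.move_joints(angles): joint-space move.
- env.grip(opening, force=None): finger opening in m; force is the grip in N (None keeps the last); returns when the fingers have stopped.
- env.sleep(seconds).
- env.ik(position, orientation): joint angles nearest the present ones, or None.
- cams.snapshot(name): name is "scene" or "side" or "wrist"; returns (picture, depth): 384x512x3 uint8, red, green, blue; 384x512 float32, m along the optical axis (not along the pixel's ray), 0 where there is no reading.
- cams.calibration(name): a dict with "fx", "fy", "cx", "cy" (pixels), "extrinsics" (4x4, takes a point from world to camera coordinates). Camera axes: x right, y down, z forward; pixel columns grow to the right and rows downward; lengths in m; the calibration is good to about 2 mm. A picture is of the moment at which its call begins: read the wrist's pose just before it. calibration takes no time and is no camera call; for the wrist camera it gives the pose at the moment of the call.
A pose or a line that the arm cannot do raises env.PlanningError and nothing moves.
- ticket.hand_in(): hands the job in, once; it reports no verdict.
Readings, each from a call of its own:
- env.read_clock(): time.
- env.read_joint_positions(): joint angles.
- env.read_joint_vel(): joint speeds.
- env.read_joint_torque(): joint torques, N m.
- env.read_tcp_pos(): TCP position.
- env.read_tool_rot(): TCP orientation.
- env.read_wrist_force(): force on the tool from outside, world axes, zero at the start.
- env.read_wrist_torque(): the same for the moment, N m.
- env.read_opening(): finger opening in m.
Only numpy, scipy, OpenCV 4.12 (cv2) and the standard library are available. Lean on these libraries where they do the work, as an engineer would, in place of code of your own. Each camera call takes 0.05 s, during which the arm holds its last target.

## Working session

There is one attempt and no reset: what is moved stays moved. The work goes in short steps, each a Python script; the robot and the scene stay as the last script left them, time stands still between calls to the robot, and variables do not carry over. Pictures are saved under pics/ and viewed, and the job is handed in when it is done.

```bash
ls; mkdir -p pics
cat > h.py <<'E'
import numpy as np, cv2
from cell import env,cams,ticket
def snap(n,f):
    p,d=cams.snapshot(n); cv2.imwrite(f'pics/{f}.png',p[:,:,::-1]); np.savez(f'{f}.npz',p=p,d=d,**{k:np.array(v) for k,v in cams.calibration(n).items()}); return p,d
def world(f):
    z=np.load(f'{f}.npz'); d=z['d']; H,W=d.shape
    u,v=np.meshgrid(np.arange(W),np.arange(H))
    P=np.stack([(u-z['cx'])/z['fx']*d,(v-z['cy'])/z['fy']*d,d],-1)
    E=z['extrinsics']; return z['p'],d,(P-E[:3,3])@E[:3,:3]
E
python3 - <<'E'
from h import *
for n in ['scene','side','wrist']: snap(n,n+'0')
print(env.read_clock(),env.read_tool_rot(),env.hold_point_z)
E
```

```text
pics
0.15 [-3.10668573e+00 -4.61318035e-01  9.68565163e-05] 0.0187
```

View pics/scene0.png

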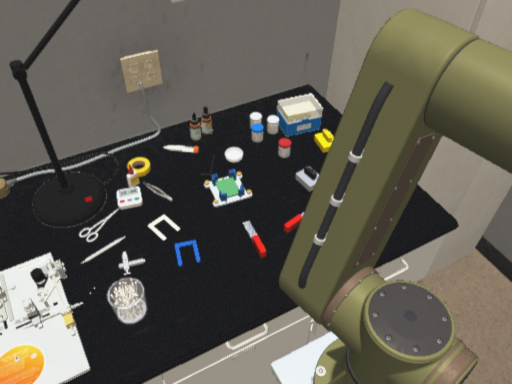

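View pics/side0.png

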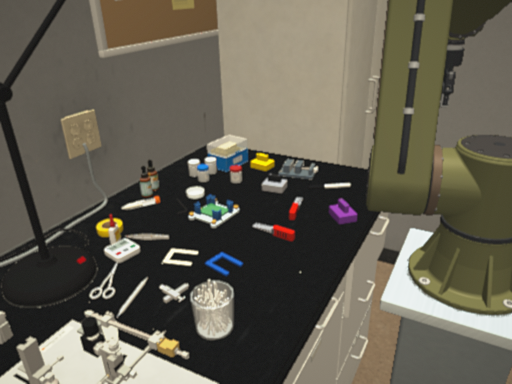

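View pics/wrist0.png

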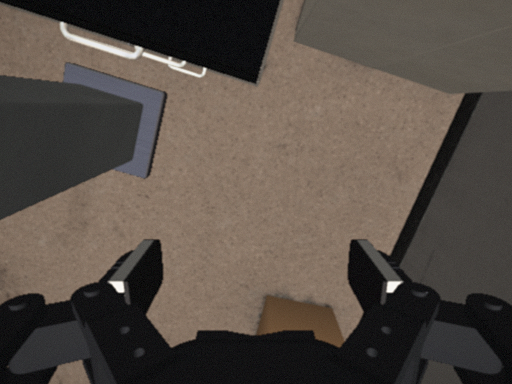

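Run:
```python
from h import *
p,d,W=world('scene0')
for n,(u,v) in dict(nest=(229,187),blueclosed=(187,242),white=(163,227),g1=(256,243),g1blade=(249,230),g2=(295,222),cover=(307,178),yellow=(323,140),pot=(285,147),dish=(234,154)).items(): print(n,W[v,u].round(3))
print(np.load('scene0.npz')['extrinsics'],np.load('scene0.npz')['fx'])
p,d,W=world('side0')
for n,(u,v) in dict(nest=(214,211),blue=(233,254),white=(180,250),g1=(285,233),g2=(296,208),cover=(274,187),yel=(262,160),clamp=(298,170),purp=(343,211),pen=(338,186)).items(): print(n,W[v,u].round(3))
a=cv2.imread('pics/scene0.png')[120:280,140:350]; cv2.imwrite('pics/c1.png',cv2.resize(a,None,fx=3.6,fy=3.6,interpolation=2)[:600])
a=cv2.imread('pics/side0.png')[140:290,150:370]; cv2.imwrite('pics/c2.png',cv2.resize(a,None,fx=3.6,fy=3.6,interpolation=2)[:600])
```

```text
nest [0.652 0.01  0.016]
blueclosed [0.532 0.191 0.005]
white [ 0.613  0.228 -0.   ]
g1 [0.43  0.042 0.027]
g1blade [0.486 0.032 0.014]
g2 [ 0.445 -0.085  0.025]
cover [ 0.571 -0.205  0.025]
yellow [ 0.693 -0.344  0.025]
pot [ 0.702 -0.207  0.043]
dish [ 0.778 -0.07   0.011]
[[-0.47877118 -0.87774425  0.01852569  0.24108698]
 [-0.64542796  0.33759162 -0.68516761  0.40194041]
 [ 0.59514781 -0.3399955  -0.72814981  0.97551712]
 [ 0.          0.          0.          1.        ]] 468.1073838821469
nest [0.63  0.049 0.037]
blue [0.504 0.16  0.003]
white [0.63  0.204 0.003]
g1 [0.42  0.044 0.021]
g2 [ 0.446 -0.086  0.024]
cover [ 0.568 -0.195  0.017]
yel [ 0.693 -0.352  0.029]
clamp [ 0.544 -0.326  0.028]
purp [ 0.321 -0.116  0.029]
pen [ 0.398 -0.307  0.007]
```

View pics/c1.png

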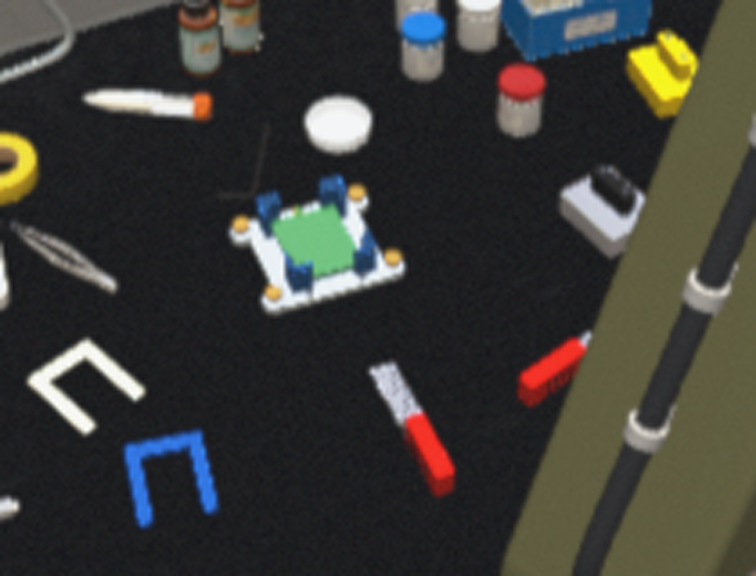

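View pics/c2.png

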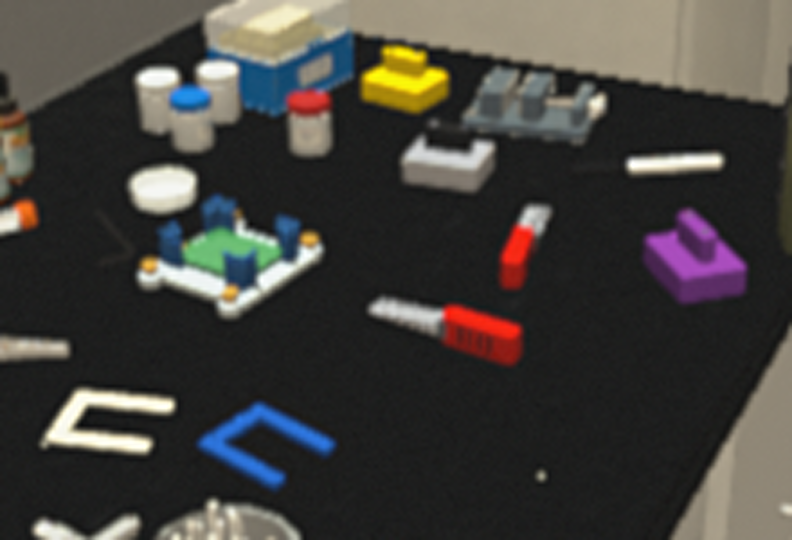

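Run:
```python
from h import *
from scipy.spatial.transform import Rotation as R
E=np.array(cams.calibration('wrist')['extrinsics']); c=cams.calibration('wrist'); print(c['fx'],c['cx'],c['cy'])
T=np.eye(4);T[:3,:3]=R.from_rotvec(env.read_tool_rot()).as_matrix();T[:3,3]=env.read_tcp_pos()
print((E@T).round(4)); print(np.linalg.inv(E@T).round(4)); print(T.round(3))
# candidate view poses
for yaw in (0,np.pi/2,-np.pi/2):
  M=R.from_euler('z',yaw)*R.from_rotvec([np.pi,0,0])
  for pos in ([.5,.1,.3],[.6,.0,.3],[.5,.1,.35]):
    print(yaw,pos,env.ik(pos,M.as_rotvec()))
```

```text
311.0483019683513 254.97667036670026 190.72031308226676
[[ 1.000e-04  1.000e+00  1.100e-03  3.000e-04]
 [-9.631e-01  3.000e-04 -2.690e-01  2.730e-02]
 [-2.690e-01 -1.000e-03  9.631e-01  1.552e-01]
 [ 0.000e+00  0.000e+00  0.000e+00  1.000e+00]]
[[ 1.000e-04 -9.631e-01 -2.690e-01  6.810e-02]
 [ 1.000e+00  3.000e-04 -1.000e-03 -2.000e-04]
 [ 1.100e-03 -2.690e-01  9.631e-01 -1.421e-01]
 [ 0.000e+00  0.000e+00  0.000e+00  1.000e+00]]
[[ 0.957  0.291 -0.     0.16 ]
 [ 0.291 -0.957  0.001 -0.526]
 [ 0.    -0.001 -1.     0.231]
 [ 0.     0.     0.     1.   ]]
0 [0.5, 0.1, 0.3] [ 1.25555275e-01  1.64233083e-01  1.52819056e+00 -4.44089210e-16
  1.44916901e+00  1.69635160e+00]
0 [0.6, 0.0, 0.3] [-6.10378937e-02  3.74543878e-01  1.26420767e+00 -4.44089210e-16
  1.50284111e+00  1.50975843e+00]
0 [0.5, 0.1, 0.35] [ 1.25555275e-01  1.45712975e-01  1.43672019e+00 -4.44089210e-16
  1.55915949e+00  1.69635160e+00]
1.5707963267948966 [0.5, 0.1, 0.3] [ 1.25555275e-01  1.64233083e-01  1.52819056e+00 -4.44089210e-16
  1.44916901e+00  1.25555275e-01]
1.5707963267948966 [0.6, 0.0, 0.3] [-6.10378937e-02  3.74543878e-01  1.26420767e+00 -4.44089210e-16
  1.50284111e+00 -6.10378937e-02]
1.5707963267948966 [0.5, 0.1, 0.35] [ 1.25555275e-01  1.45712975e-01  1.43672019e+00 -4.44089210e-16
  1.55915949e+00  1.25555275e-01]
-1.5707963267948966 [0.5, 0.1, 0.3] None
-1.5707963267948966 [0.6, 0.0, 0.3] None
-1.5707963267948966 [0.5, 0.1, 0.35] None
```

```bash
cat >> h.py <<'E'
from scipy.spatial.transform import Rotation as R
def ori(yaw,pitch=0): return (R.from_euler('z',yaw)*R.from_euler('y',pitch)*R.from_rotvec([np.pi,0,0])).as_rotvec()
E
python3 - <<'E'
from h import *
env.move_to([.5,.10,.28],ori(0)); print(env.read_clock(),env.read_tcp_pos())
snap('wrist','w1'); print(env.read_wrist_force())
E
```

```text
2.6833 [0.50013794 0.099434   0.2799552 ]
[ 0.05704539  0.1542078  -0.37458171]
```

View pics/w1.png

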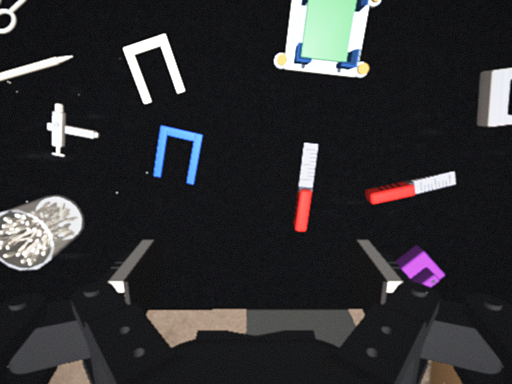

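Run:
```python
from h import *
env.move_to([.62,.01,.22],ori(0)); snap('wrist','wn')
env.move_to([.48,.165,.22],ori(0)); snap('wrist','wb'); print(env.read_clock())
```

```text
4.375
```

View pics/wn.png

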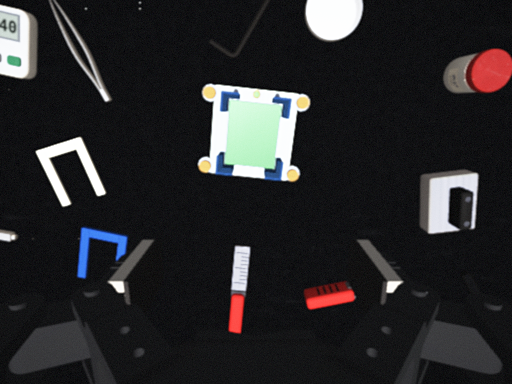

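View pics/wb.png

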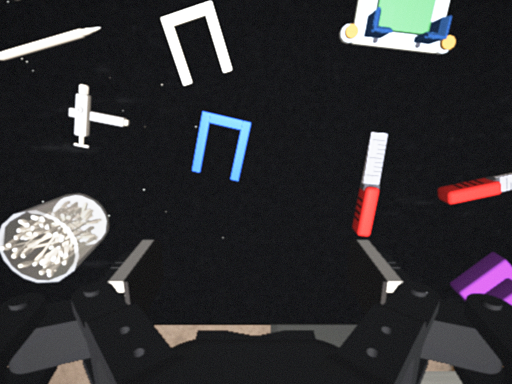

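```bash
cat >> h.py <<'E'
def onplane(f,uv,z0):
    z=np.load(f'{f}.npz'); E=z['extrinsics']; uv=np.asarray(uv,float)
    r=np.stack([(uv[:,0]-z['cx'])/z['fx'],(uv[:,1]-z['cy'])/z['fy'],np.ones(len(uv))],1)@E[:3,:3]
    o=-E[:3,:3].T@E[:3,3]; return (o+r*((z0-o[2])/r[:,2])[:,None])[:,:2]
def rect(f,mask,z0):
    cs,_=cv2.findContours(mask.astype(np.uint8),cv2.RETR_EXTERNAL,cv2.CHAIN_APPROX_NONE)
    c=max(cs,key=cv2.contourArea)[:,0]; X=onplane(f,c,z0)
    (cx,cy),(w,h),a=cv2.minAreaRect((X*1000).astype(np.float32)); return (cx,cy,w,h,a),X
E
python3 - <<'E'
from h import *
for f in ['wb','w1']:
    p,d,W=world(f); hsv=cv2.cvtColor(p,cv2.COLOR_RGB2HSV)
    m=(hsv[...,0]>100)&(hsv[...,0]<125)&(hsv[...,1]>150)&(hsv[...,2]>100)
    if f=='wb': m[:, 300:]=0
    else: m[:,250:]=0
    print(rect(f,m,.006)[0], np.median(d[m]), np.median(W[m][:,2]), np.percentile(W[m][:,:2],[1,99],axis=0))
p,d,W=world('wn'); hsv=cv2.cvtColor(p,cv2.COLOR_RGB2HSV)
g=(hsv[...,0]>50)&(hsv[...,0]<75)&(hsv[...,1]>60)&(hsv[...,2]>100); g[:70]=0;g[190:]=0;g[:,:190]=0;g[:,320:]=0
print('green',rect('wn',g,.016)[0],np.median(W[g][:,2]))
o=(hsv[...,0]>12)&(hsv[...,0]<30)&(hsv[...,1]>90)&(hsv[...,2]>120); o[:70]=0;o[190:]=0;o[:,:190]=0;o[:,320:]=0
n,l,s,c=cv2.connectedComponentsWithStats(o.astype(np.uint8))
for i in range(1,n):
    if s[i,4]>20: print(c[i],s[i,4],np.median(W[l==i],axis=0).round(4))
b=(hsv[...,2]>60)&(cv2.boxFilter(np.ones(1),-1,(1,1))[0,0]>0); b[:75]=0;b[190:]=0;b[:,:190]=0;b[:,320:]=0
print('base',rect('wn',b,.008)[0])
a=p[70:200,180:330,::-1]; cv2.imwrite('pics/cn.png',cv2.resize(a,None,fx=4.6,fy=4.6,interpolation=cv2.INTER_CUBIC))
E
```

```text
(501.73675537109375, 204.36695861816406, 58.11551284790039, 71.60164642333984, 76.94849395751953) 0.3594605 8.033278133905397e-05 [[0.46079655 0.16939977]
 [0.54127129 0.23977781]]
(501.48944091796875, 204.7996826171875, 58.531288146972656, 71.96041107177734, 77.07098388671875) 0.421025 0.0047884931598996755 [[0.46125211 0.17132459]
 [0.54102461 0.23975663]]
green (632.2573852539062, 16.811023712158203, 54.91401672363281, 26.54379653930664, 86.2379379272461) 0.016204041752334936
[209.07920792  92.07920792] 101 [0.6999 0.0596 0.0179]
[302.15151515 102.25252525] 99 [ 0.6898 -0.0393  0.0177]
[204.2        166.47619048] 105 [0.6193 0.0683 0.0177]
[292.49 175.37] 100 [ 0.6098 -0.0321  0.0175]
base (654.6448364257812, 14.158332824707031, 120.27117919921875, 100.53472137451172, 84.05340576171875)
```

View pics/cn.png

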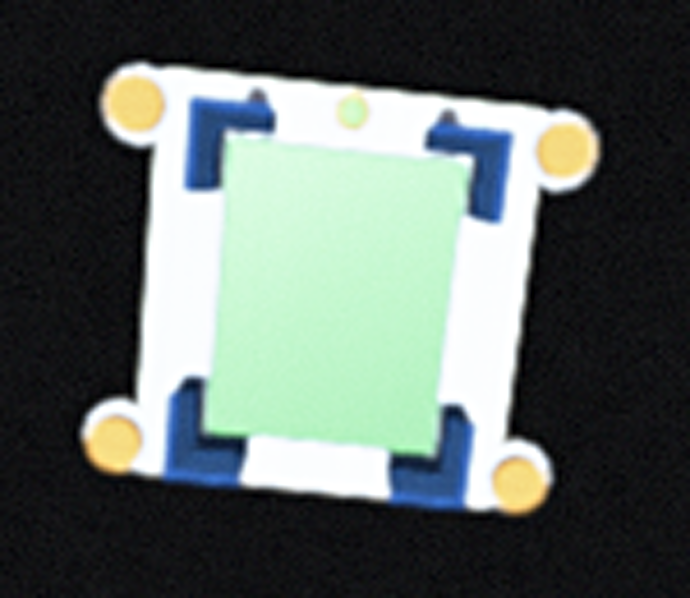

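Run:
```python
from h import *
p,d,W=world('wn'); hsv=cv2.cvtColor(p,cv2.COLOR_RGB2HSV)
g=(hsv[...,0]>45)&(hsv[...,0]<80)&(hsv[...,1]>25)&(hsv[...,2]>100); g[:97]=0;g[175:]=0;g[:,:215]=0;g[:,290:]=0
g=cv2.morphologyEx(g.astype(np.uint8),cv2.MORPH_OPEN,np.ones((3,3)))
print('green',rect('wn',g,.016)[0])
yaw=-.2277; c=np.array([.5017,.2044])+.004*np.array([np.cos(yaw),np.sin(yaw)])
env.grip(.066,25)
env.move_to([*c,.06],ori(yaw))
env.move_linear([*c,.003],v=.06); f0=env.read_wrist_force()
env.move_linear([*c,-.002],v=.015); print(f0,env.read_wrist_force(),env.read_tcp_pos())
snap('wrist','wg'); print(env.read_clock())
```

```text
green (654.69775390625, 14.074928283691406, 56.73828887939453, 70.51692199707031, 84.08020782470703)
[ 0.12505473 -0.30812031 -0.04498039] [-0.47644021  0.37033035 -0.24630265] [ 0.50558838  0.20349551 -0.00204651]
7.05
```

View pics/wg.png

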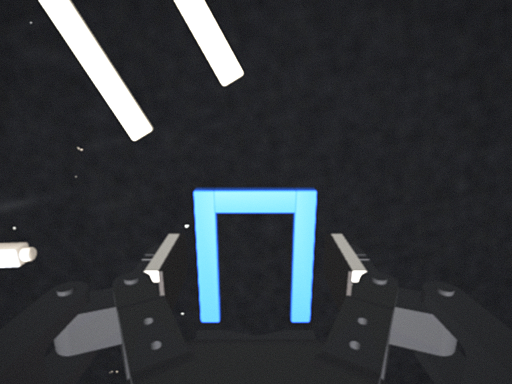

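Run:
```python
from h import *
env.grip(.045,30); print(env.read_opening(),env.read_tcp_pos(),env.read_wrist_force())
p=env.read_tcp_pos()
env.move_linear([p[0],p[1],.05],v=.08); snap('wrist','wg2'); print(env.read_opening(),env.read_clock())
p,d,W=world('wg2'); hsv=cv2.cvtColor(p,cv2.COLOR_RGB2HSV)
m=(hsv[...,0]>98)&(hsv[...,0]<125)&(hsv[...,1]>120)&(hsv[...,2]>100)
(r,X)=rect('wg2',m,.057);print(r)
```

```text
0.05448863418098616 [ 0.50570179  0.20356727 -0.00159791] [-2.15731409 -0.51431511  5.30916107]
0.05463578575329144 8.1667
(501.9777526855469, 204.48605346679688, 56.64423751831055, 71.25848388671875, 76.97215270996094)
```

View pics/wg2.png

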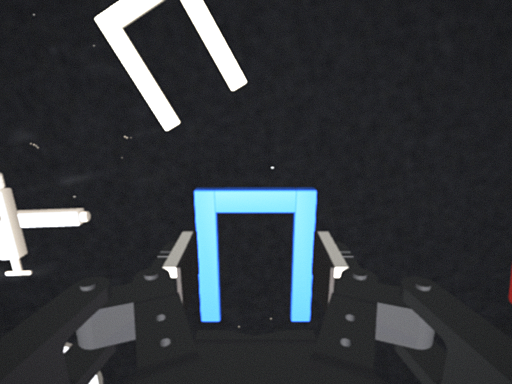

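```bash
cat >> h.py <<'E'
NC=np.array([.6547,.0141]); NY=-.1035
ND=np.array([np.cos(NY),np.sin(NY)]); NL=np.array([-np.sin(NY),np.cos(NY)])
E
python3 - <<'E'
from h import *
t=NC+.004*ND
env.move_to([*t,.08],ori(NY)); print(env.read_tcp_pos())
env.move_linear([*t,.03],v=.08); print(env.read_wrist_force())
for z in (.022,.018,.0162,.0152,.0145):
    env.move_linear([*t,z],v=.03); f=env.read_wrist_force(); print(z,f.round(2),env.read_tcp_pos().round(4))
    if f[2]>8: break
snap('wrist','wp'); print(env.read_clock())
E
```

```text
[0.6580252  0.01481485 0.07943905]
[ 0.16467292 -0.16759329 -0.28826289]
0.022 [ 0.04 -0.35 -0.18] [0.6586 0.0137 0.0218]
0.018 [-0.34 -0.64 -0.31] [0.6585 0.0137 0.0177]
0.0162 [-0.82 -0.14 -1.49] [0.6586 0.0137 0.0161]
0.0152 [0.41 0.13 0.16] [0.6587 0.0137 0.0152]
0.0145 [ 0.12 -0.21 -0.28] [0.6587 0.0137 0.0145]
11.4083
```

View pics/wp.png

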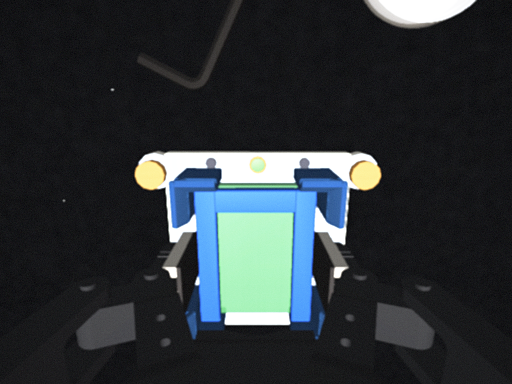

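Run:
```python
from h import *
t=NC+.004*ND
for z in (.0138,.0132,.0126):
    env.move_linear([*t,z],v=.03); f=env.read_wrist_force(); print(z,f.round(2),env.read_tcp_pos().round(4))
    if f[2]>4: break
env.grip(.066,25); env.sleep(.1)
env.move_linear([*t,.06],v=.12)
t2=NC-.035*ND
env.move_to([*t2,.20],ori(NY)); snap('wrist','wp2'); print(env.read_clock())
```

```text
0.0138 [-2.66  0.28  6.5 ] [0.6588 0.0137 0.0144]
13.25
```

View pics/wp2.png

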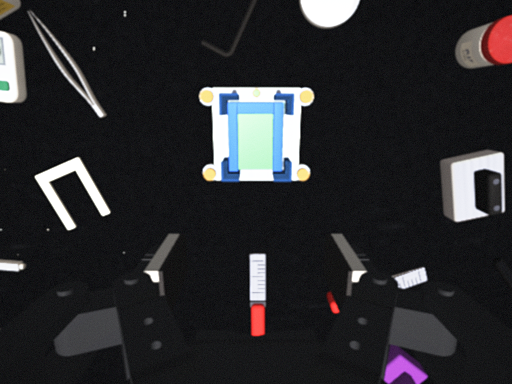

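Run:
```python
from h import *
f='wp2';p,d,W=world(f); hsv=cv2.cvtColor(p,cv2.COLOR_RGB2HSV)
m=(hsv[...,0]>98)&(hsv[...,0]<125)&(hsv[...,1]>120)&(hsv[...,2]>125); m[:85]=0;m[185:]=0;m[:,:222]=0;m[:,292:]=0
print(rect(f,m,.022)[0],np.median(W[m][:,2]))
env.move_to([.53,-.20,.22],ori(NY)); snap('wrist','wc'); print(env.read_clock())
```

```text
(652.27490234375, 16.925695419311523, 62.63576889038086, 89.02014923095703, 82.42437744140625) 0.020908181655228217
14.2417
```

View pics/wc.png

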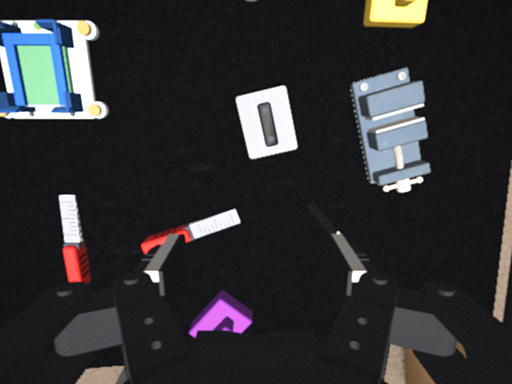

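Run:
```python
from h import *
f='wc';p,d,W=world(f); hsv=cv2.cvtColor(p,cv2.COLOR_RGB2HSV)
for th in (90,150,190,225):
    m=(hsv[...,2]>th)&(hsv[...,1]<60); m[:75]=0;m[170:]=0;m[:,:225]=0;m[:,310:]=0
    r,X=rect(f,m,.024); print(th,np.round(r,2),np.median(W[m],axis=0))
m2=(W[...,2]>.04)&(W[...,2]<.06); m2[:80]=0;m2[165:]=0;m2[:,:230]=0;m2[:,305:]=0
print(m2.sum(),rect(f,m2,.048)[0])
a=np.hstack([p[60:180,210:330,::-1],np.load('wp2.npz')['p'][75:195,195:315,::-1]]); cv2.imwrite('pics/cc.png',cv2.resize(a,None,fx=3.3,fy=3.3,interpolation=2))
```

```text
90 [ 577.33 -215.62   68.75   55.3     7.09] [ 0.57941201 -0.21498778  0.02351576]
150 [ 577.22 -215.69   67.92   53.92    7.08] [ 0.57936923 -0.21448899  0.02342765]
190 [ 577.18 -215.71   67.42   53.56    7.13] [ 0.57945635 -0.21448615  0.02342639]
225 [ 577.43 -215.7    66.51   53.05    7.11] [ 0.57967307 -0.21434003  0.02345005]
617 (577.618896484375, -215.2866668701172, 43.37092971801758, 13.8134765625, 7.07435941696167)
```

View pics/cc.png

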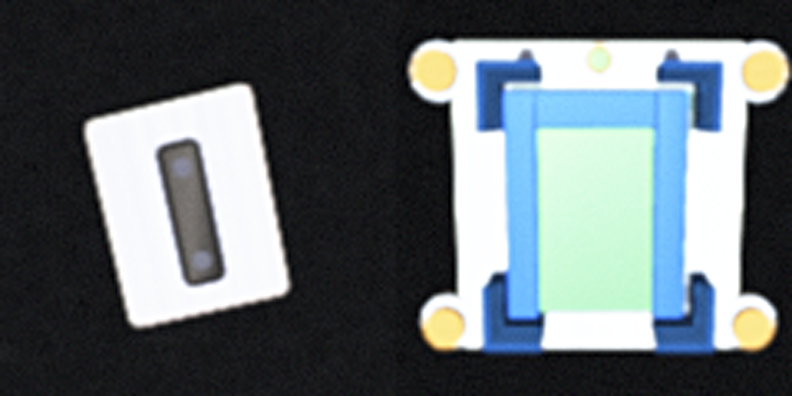

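Run:
```python
from h import *
c=[.5774,-.2155]; yaw=.124
env.grip(.040,60)
env.move_to([*c,.08],ori(yaw))
env.move_linear([*c,.031],v=.08); print(env.read_tcp_pos(),env.read_wrist_force().round(2))
env.grip(.0,70); print(env.read_opening(),env.read_tcp_pos(),env.read_wrist_force().round(2))
env.move_linear([*c,.11],v=.1); print(env.read_opening(),env.read_wrist_force().round(2),env.read_wrist_torque().round(3)); snap('wrist','wh');
env.move_to([*NC,.11],ori(NY)); print(env.read_tcp_pos(),env.read_clock()); snap('wrist','wh2')
```

```text
[ 0.57760201 -0.21558448  0.03122226] [ 0.06 -0.51  0.16]
0.012407869092561844 [ 0.57777534 -0.21586071  0.03164655] [ 0.54 -3.11  2.99]
0.012385121855940118 [-0.45 -0.1  -8.43] [0.024 0.014 0.028]
[0.65453346 0.0136173  0.10957495] 18.3167
```

View pics/wh2.png

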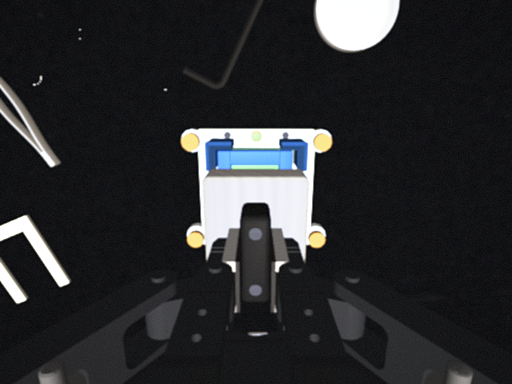

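Run:
```python
from h import *
env.move_linear([*NC,.075],v=.08); print(env.read_wrist_force().round(2))
for z in (.066,.060,.057,.055,.0543,.0537,.0531,.0525):
    env.move_linear([*NC,z],v=.03); env.sleep(.05); f=env.read_wrist_force(); print(z,f.round(2),env.read_wrist_torque().round(2),env.read_tcp_pos().round(4))
    if f[2]>-3: break
print(env.read_clock()); snap('wrist','wr')
```

```text
[-0.43 -0.27 -7.48]
0.066 [-0.52  0.4  -8.08] [ 0.01 -0.05 -0.  ] [0.6547 0.0141 0.066 ]
0.06 [-0.39  0.07 -7.66] [-0.05 -0.01  0.03] [0.6547 0.0141 0.0599]
0.057 [ 0.7   0.26 -7.47] [0.   0.02 0.01] [0.6546 0.0141 0.0569]
0.055 [-0.33  0.38 -7.21] [ 0.03 -0.01  0.04] [0.6547 0.0141 0.0549]
0.0543 [ 0.71  0.49 -8.15] [-0.    0.06  0.04] [0.6547 0.0141 0.0543]
0.0537 [ 0.58 -0.38 -6.65] [-0.07  0.   -0.01] [0.6548 0.0141 0.0538]
0.0531 [-4.66 -1.16  2.9 ] [-0.12  0.74  0.08] [0.6548 0.014  0.0537]
21.35
```

View pics/wr.png

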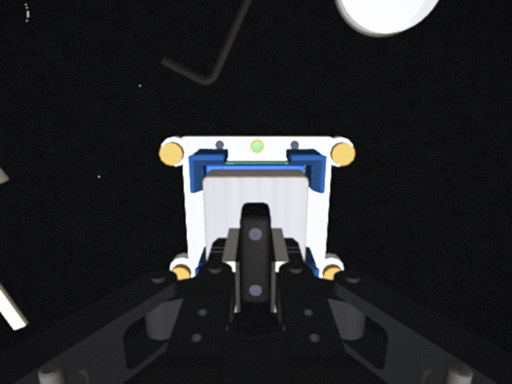

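Run:
```python
from h import *
env.grip(.040,40); env.sleep(.1)
env.move_linear([*NC,.10],v=.1)
t=NC-.035*ND
env.move_to([*t,.22],ori(NY)); snap('wrist','wq')
env.move_to([.42,.04,.20],ori(NY)); snap('wrist','wga'); print(env.read_clock())
f='wq';p,d,W=world(f); hsv=cv2.cvtColor(p,cv2.COLOR_RGB2HSV)
m=(W[...,2]>.040)&(W[...,2]<.052)&(hsv[...,1]<60)&(hsv[...,2]>120); print(np.median(W[m],axis=0),rect(f,m,.046)[0])
m=(W[...,2]>.063); m[:60]=0;m[200:]=0; print(rect(f,m,.070)[0])
```

```text
23.9917
[0.6563367  0.0146228  0.04424239] (654.0117797851562, 14.734710693359375, 53.19313430786133, 65.63269805908203, 84.07467651367188)
(654.2374267578125, 14.493667602539062, 13.238781929016113, 42.457584381103516, 84.07647705078125)
```

View pics/wq.png

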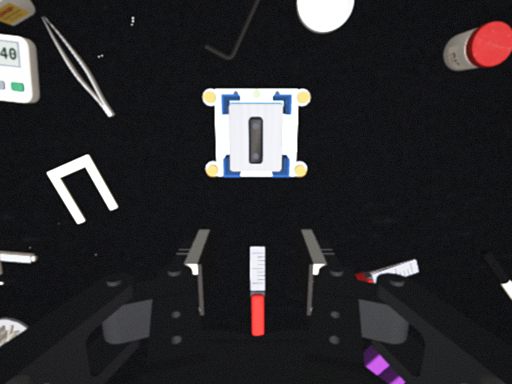

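View pics/wga.png

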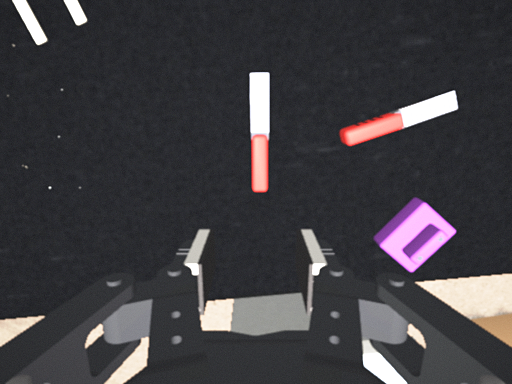

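Run:
```python
from h import *
f='wga';p,d,W=world(f); hsv=cv2.cvtColor(p,cv2.COLOR_RGB2HSV)
red=((hsv[...,0]<10)|(hsv[...,0]>170))&(hsv[...,1]>90)&(hsv[...,2]>110); red[:120]=0;red[200:]=0;red[:,:235]=0;red[:,285:]=0
r,X=rect(f,red,.026); print('red',np.round(r,2),np.median(W[red],axis=0).round(4))
w=(hsv[...,2]>120)&(hsv[...,1]<70); w[:60]=0;w[150:]=0;w[:,:240]=0;w[:,280:]=0
for z in (.012,.014): 
    r2,X2=rect(f,w,z); print('leaf',np.round(r2,2),np.median(W[w],axis=0).round(4))
a=p[60:205,205:315,::-1]; cv2.imwrite('pics/cg.png',cv2.resize(a,None,fx=4,fy=4,interpolation=2))
```

```text
red [428.67  34.76  17.88  59.56  84.07] [0.4274 0.0329 0.0231]
leaf [486.32  29.38  20.4   65.38  84.76] [0.4883 0.0294 0.0125]
leaf [486.34  29.4   20.27  64.98  84.76] [0.4883 0.0294 0.0125]
```

View pics/cg.png

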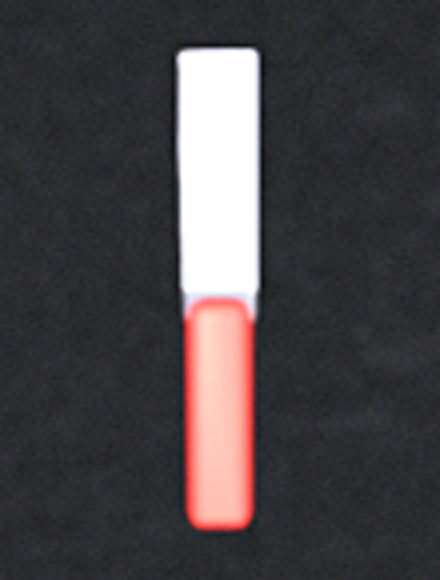

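Run:
```python
from h import *
c=[.4287,.0347]; y=-.100
env.move_to([*c,.06],ori(y))
env.move_linear([*c,.005],v=.06); print(env.read_tcp_pos(),env.read_wrist_force().round(2))
env.grip(.0,60); z=env.read_tcp_pos(); print(env.read_opening(),z,env.read_wrist_force().round(2))
env.move_linear([*c,.04],v=.08); print(env.read_opening(),env.read_wrist_force().round(2))
snap('wrist','wgh'); print(env.read_clock())
f='wgh';p,d,W=world(f); hsv=cv2.cvtColor(p,cv2.COLOR_RGB2HSV)
w=(hsv[...,2]>120)&(hsv[...,1]<70)&(W[...,0]>.46)&(abs(W[...,1]-.03)<.03)&(d>0)&(d<.3)
r,X=rect(f,w,.05); print(np.round(r,2)); print(np.percentile(W[w],[1,50,99],axis=0).round(4))
for u in range(255,262,2):
  pass
ii=np.where(w); 
for a in np.arange(.465,.525,.01):
  q=w&(abs(W[...,0]-a)<.003)
  if q.sum(): print(a.round(3),np.median(W[q],axis=0).round(4))
```

```text
[0.42889187 0.03470281 0.00525156] [-0.01  0.53 -0.38]
0.014805911446744632 [0.4289535  0.03472136 0.00546968] [-2.24  0.87  6.39]
0.014451055022993226 [ 0.08 -0.42 -1.84]
26.65
[487.47  29.06  18.51  59.21  84.66]
[[ 0.4605  0.0154 -0.0013]
 [ 0.4905  0.0289  0.0467]
 [ 0.5177  0.04    0.0504]]
0.465 [0.465  0.0311 0.049 ]
0.475 [0.475  0.0302 0.0481]
0.485 [0.485  0.0294 0.0473]
0.495 [0.495  0.0283 0.0463]
0.505 [0.505  0.0274 0.0455]
0.515 [0.5148 0.0268 0.0447]
```

View pics/wgh.png

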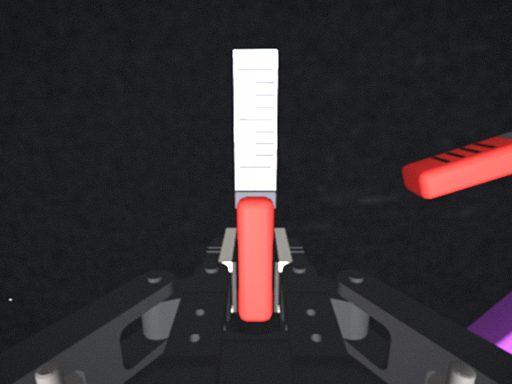

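```bash
cat >> h.py <<'E'
CY=NC+np.array([0,.0003])
def tp(s): return CY+(-.035+s-.0895)*ND
E
python3 - <<'E'
from h import *
env.move_to([*tp(-.025),.045],ori(NY))
env.move_linear([*tp(-.025),.0148],v=.08); print(env.read_tcp_pos().round(4),env.read_wrist_force().round(2))
snap('wrist','wi0')
env.move_linear([*tp(.010),.0148],v=.05); env.sleep(.1); print(env.read_tcp_pos().round(4),env.read_wrist_force().round(2))
snap('wrist','wi1'); snap('side','si1');print(env.read_clock())
p=np.load('si1.npz')['p']; cv2.imwrite('pics/si1c.png',cv2.resize(p[170:260,170:310,::-1],None,fx=5,fy=5,interpolation=2))
E
```

```text
[0.5058 0.0299 0.0147] [-0.39  0.28 -0.53]
[0.5406 0.0263 0.0148] [-0.28 -0.27 -0.64]
28.6833
```

View pics/wi0.png

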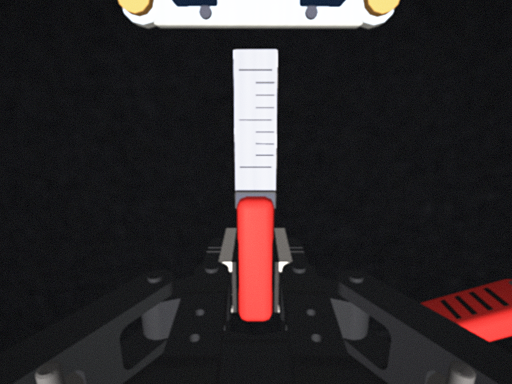

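View pics/wi1.png

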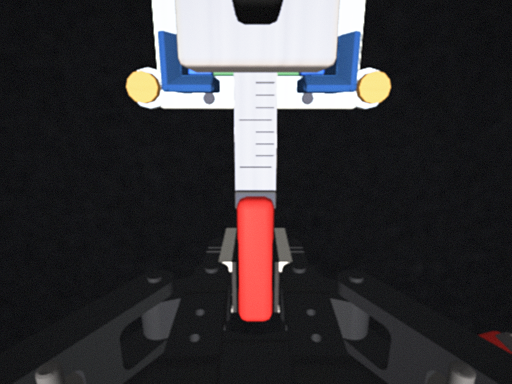

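View pics/si1c.png

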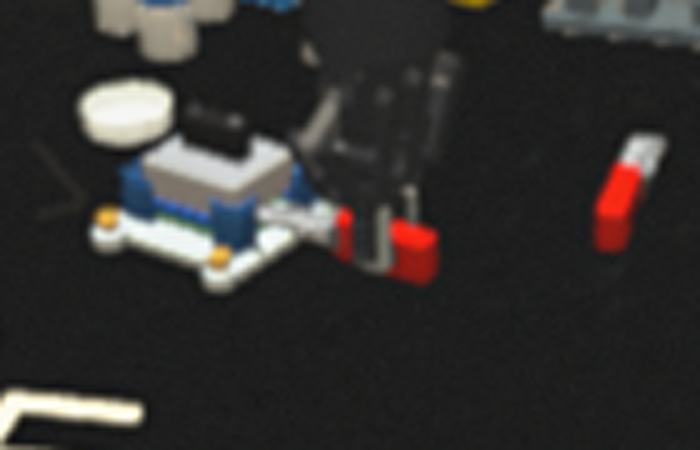

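```bash
cat >> h.py <<'E'
def fav(n=6):
    F=[]
    for _ in range(n): F.append(env.read_wrist_force()); env.sleep(.03)
    F=np.mean(F,0); return np.array([F[:2]@ND,F[:2]@NL,F[2]])
E
python3 - <<'E'
from h import *
b=fav(); print('base',b.round(2))
env.move_linear([*tp(.018),.0140],v=.03); print((fav()-b).round(2))
env.move_linear([*tp(.026),.0137],v=.03); print((fav()-b).round(2))
for s in (.030,.032,.034,.036):
    env.move_linear([*tp(s),.0137],v=.02); print(s,(fav()-b).round(2),env.read_tcp_pos().round(4))
np.save('b.npy',b)
snap('wrist','wi2');print(env.read_clock())
E
```

```text
base [-0.25 -0.44 -1.07]
[0.28 0.34 0.17]
[0.07 0.52 0.07]
0.03 [0.38 0.38 0.11] [0.5607 0.0242 0.0137]
0.032 [0.65 0.53 0.13] [0.5627 0.024  0.0137]
0.034 [0.31 0.59 0.06] [0.5647 0.0237 0.0137]
0.036 [ 0.93  0.21 -0.46] [0.5667 0.0235 0.0137]
32.0667
```

View pics/wi2.png

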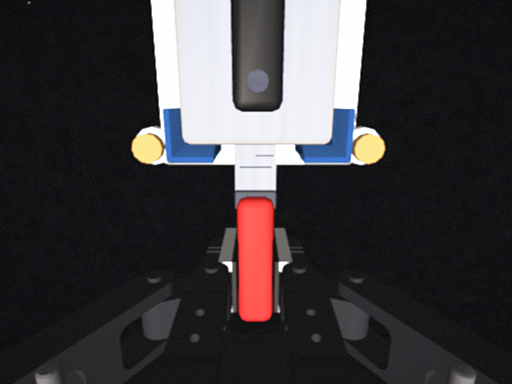

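Run:
```python
from h import *
b=np.load('b.npy')
for s in (.037,.038,.039,.040):
    env.move_linear([*tp(s),.0137],v=.02); f=fav(8)-b; print(s,f.round(2),env.read_tcp_pos().round(4))
    if f[0]<-1.8: break
snap('wrist','wi3');print(env.read_clock())
```

```text
0.037 [ 0.17  0.32 -0.34] [0.5676 0.0234 0.0137]
0.038 [-2.03  0.2  -0.79] [0.5685 0.0234 0.0136]
33.15
```

View pics/wi3.png

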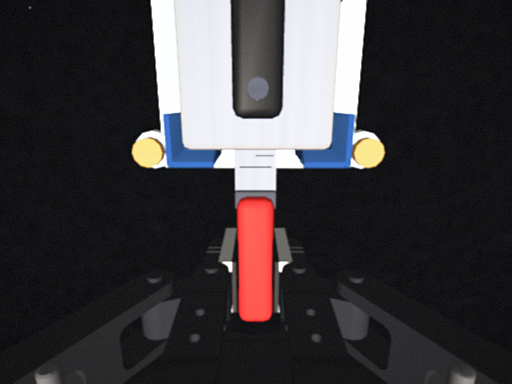

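Run:
```python
from h import *
b=np.load('b.npy')
for s in (.039,.040):
    env.move_linear([*tp(s),.0137],v=.02); f=fav(10)-b; print(s,f.round(2),env.read_tcp_pos().round(4),env.read_opening())
    if f[0]<-5: break
snap('wrist','wi4');snap('side','si4');snap('scene','sc4');print(env.read_clock())
f='wi4'
for f in ('wi3','wi4'):
    p,d,W=world(f)
    for y in (8,35,70,105,130):
        q=W[y-3:y+4,290:325].reshape(-1,3); print(f,y,np.median(q,axis=0).round(4), np.median(W[y-3:y+4,190:222].reshape(-1,3),axis=0).round(4))
p=np.load('si4.npz')['p']; cv2.imwrite('pics/si4c.png',cv2.resize(p[170:260,170:310,::-1],None,fx=5,fy=5,interpolation=2))
```

```text
0.039 [-3.68  0.23 -0.71] [0.5696 0.0232 0.0136] 0.014722723764530253
0.04 [-1.62  0.43 -2.13] [0.5708 0.0231 0.0138] 0.014799973017560511
34.4667
wi3 8 [ 0.6635 -0.0027  0.0455] [0.6668 0.0291 0.0456]
wi3 35 [ 0.6557 -0.0021  0.0455] [0.6591 0.0303 0.0456]
wi3 70 [ 0.6452 -0.0015  0.0456] [0.6487 0.0318 0.0454]
wi3 105 [ 0.634  -0.001   0.0455] [0.6376 0.0334 0.0455]
wi3 130 [ 6.256e-01 -5.000e-04  4.550e-02] [0.6293 0.0347 0.0455]
wi4 8 [ 0.6658 -0.0031  0.0457] [0.6691 0.029  0.0456]
wi4 35 [ 0.658  -0.0025  0.0457] [0.6614 0.0299 0.0456]
wi4 70 [ 0.6474 -0.0019  0.0456] [0.6509 0.0316 0.0455]
wi4 105 [ 0.6362 -0.0013  0.0457] [0.6398 0.0332 0.0456]
wi4 130 [ 0.6278 -0.0008  0.0457] [0.6315 0.0345 0.0457]
```

View pics/wi4.png

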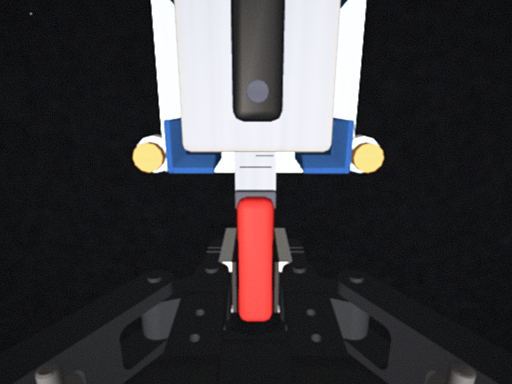

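View pics/si4c.png

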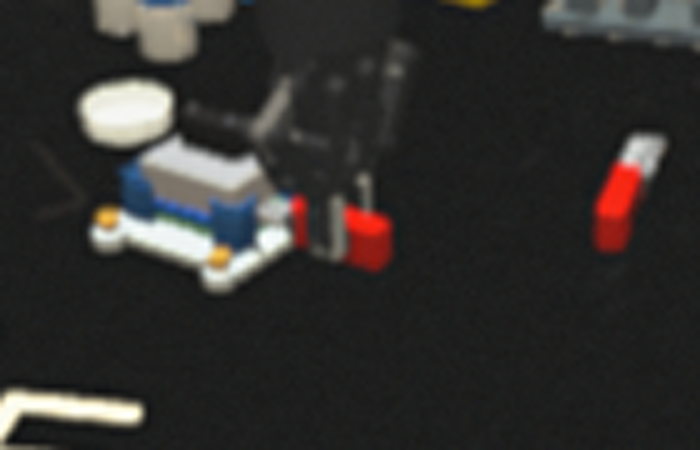

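Run:
```python
from h import *
b=np.load('b.npy')
def edge(f):
    p=np.load(f+'.npz')['p']
    g=p[:,:,0].astype(float)
    col=p[120:175,195:225].astype(float).mean(axis=(1,2)); print(f,(np.argmin(np.diff(col))+120.5))
for f in('wi2','wi3','wi4'): edge(f)
for s,z in ((.040,.0134),(.041,.0134),(.042,.0134)):
    env.move_linear([*tp(s),z],v=.015); f=fav(12)-b; print(s,f.round(2),env.read_tcp_pos().round(4),env.read_opening())
    if f[0]<-6: break
snap('wrist','wi5');edge('wi5');print(env.read_clock())
p=[np.load(f+'.npz')['p'][100:190,150:360,::-1] for f in('wi4','wi5')]
cv2.imwrite('pics/e.png',cv2.resize(np.vstack(p),None,fx=3.3,fy=3.3,interpolation=2))
```

```text
wi2 164.5
wi3 167.5
wi4 172.5
0.04 [-0.75  0.51  0.21] [0.5708 0.0231 0.0135] 0.014781224000354164
0.041 [-4.79  0.43  1.09] [0.5713 0.0231 0.0133] 0.014470280422114819
0.042 [-4.85  0.56  1.29] [0.5724 0.023  0.0133] 0.014736518356791994
wi5 155.5
36.4667
```

View pics/e.png

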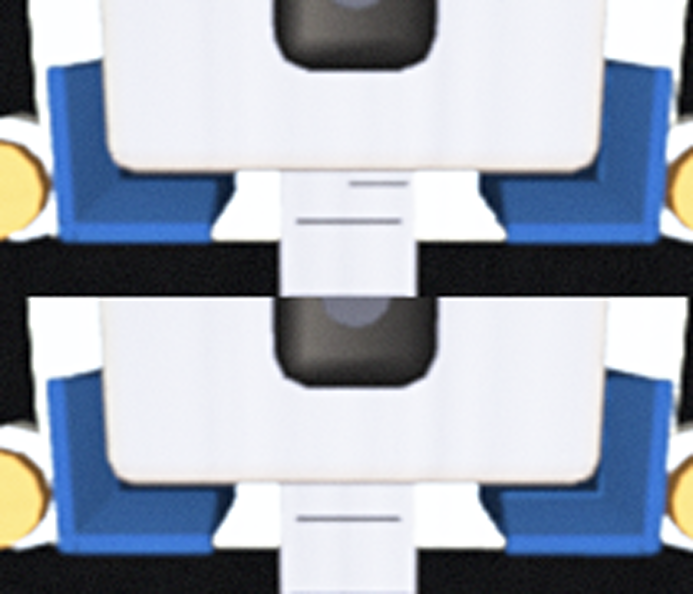

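Run:
```python
from h import *
b=np.load('b.npy')
env.move_linear([*tp(.042),.0135],v=.01)
for _ in range(3): print((fav(10)-b).round(2))
print(env.read_tcp_pos().round(4),env.read_joint_vel().round(4)); snap('wrist','wi6');snap('side','si6'); print(env.read_clock())
for f in ('wi2','wi4','wi6'):
    p,d,W=world(f)
    m=(abs(W[...,2]-.0455)<.004)&(np.hypot(W[...,0]-NC[0],W[...,1]-NC[1])<.045)&(p.min(-1)>120); m[:,235:280]&=True
    Q=W[m]; Q=Q[(Q[:,:2]-NC)@ND<-.0]; x=(Q[:,:2]-NC)@ND; 
    A=np.c_[x,(Q[:,:2]-NC)@NL,np.ones(len(x))]; print(f,len(x),np.linalg.lstsq(A,Q[:,2],rcond=None)[0].round(4),x.min().round(4))
    col=p[100:185,195:225].astype(float).mean(axis=(1,2)); print((np.diff(col)<-8).nonzero()[0]+100.5)
p=np.load('si6.npz')['p']; cv2.imwrite('pics/si6c.png',cv2.resize(p[170:260,170:310,::-1],None,fx=5,fy=5,interpolation=2))
for f,r in(('wi2',144),('wi4',151.5),('wi6',155.5)): 
    q=onplane(f,[[210,r],[300,r]],.046).mean(0)-NC; print(f,q@ND,q@NL)
```

```text
[-4.84  0.58  0.89]
[-4.81  0.21  0.81]
[-5.02  0.43  0.39]
[0.5724 0.023  0.0134] [-0.0015  0.0002 -0.0015  0.001  -0.001  -0.0006]
37.8167
wi2 12671 [0.0111 0.001  0.0456] -0.0347
[142.5 143.5 144.5 163.5 164.5 165.5]
wi4 11771 [0.0052 0.0003 0.0456] -0.0332
[149.5 150.5 151.5 152.5 171.5 172.5 173.5]
wi6 11549 [0.0032 0.0012 0.0456] -0.0328
[154.5 155.5 156.5 174.5 175.5 176.5 177.5 178.5]
wi2 -0.03412784975982441 0.0005678639439500605
wi4 -0.032692929454311376 0.0005665666969004547
wi6 -0.03241526739959971 0.0005834426842754955
```

View pics/si6c.png

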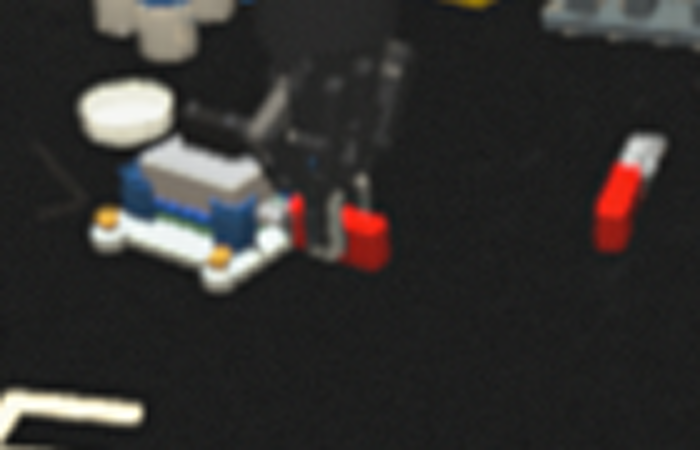

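Run:
```python
from h import *
print(env.read_opening(),env.read_clock()); ticket.hand_in()
```

```text
0.014812774182195418 37.8167
the job is handed in; nothing more can be done
```

I made up the mould and handed it in at 37.8 s, with the gripper still holding the gauge in the mouth. No verdict was reported.

- **Spacer:** the blue U-spacer lies in the nest with its open end to the front, let go. The enlarged picture shows it between the posts. My numeric fit of its position at that point was spoiled by the blue posts, so I relied on the picture and on the glass being touched at the expected height.
- **Cover:** I lowered the steel cover with the black grip until it took weight at the expected height, then let it go. It was about 0.5 mm off the nest's middle and square with it.
- **Gauge:** I took the left of the two red-handled gauges. The leaf is about 42 mm inside the mouth. At the end the push along it was about 4.9 N, with under 1 N vertical on the tool and the arm at rest.

**Less certain points:**
- While being nipped, the leaf pushed the cover back about 1.7 mm. That is about 1.8 mm from the middle, inside the 4 mm limit.
- I worked out the front edge lift as about 0.2–0.3 mm from the taper and the insertion depth.
- The depth pictures alone were too noisy to confirm that. Their fitted slope changed by 0.008 rad between views, which is below the 0.012 rad limit but depends on the view.
- I had no direct reading of the forces between leaf and cover or leaf and glass. I inferred them from the wrist force.
- I did not measure the bystanders afterwards. The pictures showed no sign that any had been moved.

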